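# Clear the jar and lock the hanging bracket into the slotted rack

### The arm

A 6-joint arm with a two-finger parallel gripper is mounted at the origin on the work surface. World frame = base frame: x ahead of the robot, y to its left, z up, the work surface at z = 0. Lengths are in mm, angles in rad, forces in N, time in s.
With the tool pointing down it reaches from about 350 to 875 mm from the base axis. Payload 4.2 kg.
Tool frame: the origin (TCP) lies at the very end of the fingers, on their centre line; the grasp point (between the pads) lies arm.grip_depth behind it (arm.grip_depth is the distance from the TCP to the grasp point, in mm); z points along the fingers, y is the direction in which the jaws open and shut (so a half turn about z gives the same grasp; the last joint's range is limited). The gripper opens to 85 mm and grips with 20 to 120 N. Pads are 22 mm wide; open, the fingers measure 114 mm over their backs; the gripper's body (76 mm by 85 mm) begins 54 mm behind the grasp point. The pads swing forward as they close: fully open they stand 13 mm farther back than shut.
Start: joints at [1.5, 0.385, 0.008, 0, -1.194, -0.259], TCP at [202.376, 591.306, 231.312] pointing down, gripper open.
Joint ranges: [-3.14, 3.14], [-1.21, 2.06], [-1.07, 1.41], [-3.16, 2.05], [-2.99, -0.16], [-3.1, 3.1]. Speed limits (rad/s): [2.79, 2.79, 3.14, 3.14, 3.14, 3.14].

### API

Orientations are given as a unit quaternion [x, y, z, w].
In Python, from bench import arm, optics, workorder gives the robot as it stands. The module is installed in compiled form; this text tells all that it offers.
- The arm moves only by the tool play_rows, never from a script. Its arguments are lists of equal length, an entry for each row: "travel": the shift along the tool's x, y, z in m, a list of three; "rotation": the turn, a rotation vector about the tool's x, y, z in rad, a list of three; "grip": the opening, from 0 (shut) to 1 (fully open). In form: {"travel": [[x, y, z], ...], "rotation": [[rx, ry, rz], ...], "grip": [grip, ...]}. A call has 1 to 12 rows; each row shifts and turns the commanded pose from where the row before left it, along the tool's axes as they then stand; what a row does not reach is not made up. A row lasts 1/12 s, in which the tool goes at most 41.7 mm and 7.16 degrees, less where a joint would pass 70% of its speed; a pose out of reach is approached as far as the arm can. A call is refused whole if a number of a shift passes 0.0417 or a number of a turn 0.125, either way. A call with a gripper value outside its range is refused whole. The fingers move at their own pace and stop on an object; the grip force is fixed at half the most. Time passes only in rows, so rows that do not move let the fingers close. It gives the time, the measured TCP pose, the force and the opening at its end, in the units of the state.
- arm.read_state(): the state, without advancing time (a new reading comes with each control period).
- optics.get_image(name): name is "scene" or "top"; returns a dict with "image" (400x640x3 uint8, blue, green, red), "depth" (400x640 float32, mm along the optical axis (not along the pixel's ray), 0 where there is no reading), "camera_matrix" (3x3 intrinsics, pixels), "k1" (the pictures are not rectified: a ray, as slopes to the right and down, at radius r is drawn at 1 + k1 r^2 times it, then the intrinsics apply), "R" (3x3) and "t" (3): a world point X has camera coordinates R X + t. Camera axes: x right, y down, z forward; pixel columns grow to the right and rows downward; lengths in mm; the calibration is good to about 2 mm. A picture is of the moment at which its call begins.
- workorder.job_done(): hands the job in, once; it reports no verdict.
The state is a dict: "clock": time; "joints": joint angles; "joint_vel": joint speeds; "joint_efforts": joint torques, N m; "position": TCP position; "ee_rot": TCP orientation; "contact_force": force on the tool from outside, world axes, zero at the start; "wrist_torque": the same for the moment, N m; "gripper_width": finger opening in mm.
Only numpy, scipy, OpenCV 4.12 (cv2) and the standard library are available. Lean on these libraries where they do the work, as an engineer would, in place of code of your own. Each camera call takes 0.05 s, during which the arm holds its last target. There are 200 camera calls.

### The job

Take the empty glass jar off the foot of the slotted rack and stand it gently, upright and wholly on the blue silicone tile. Then hook both steel claws of the orange hanging bracket into the upper pair of slots in the rack's uprights and press it down until it snaps fully home under the spring catch. Do not knock over or shove the pliers, the pin vice or the bottle, do not tip the jar, and let go of everything at the end.

Things in the scene. Friction and masses are not known exactly. Their poses are not given: they have to be found in the camera images.
- rack: Fixed aluminium slotted rack with two uprights; yaw varies. Origin on the bench, midway between the uprights, in the plane of their front faces. x points into the uprights (away from the robot), y left, z up. Steel foot plate 8 mm thick, 150 mm wide, from x = -120 to +55 mm. Uprights at y = +45 and -45 mm, 30 mm wide, tops 195 mm above the bench, front wall 5 mm thick, hollow behind.
- rack_home (a point): Point 65 mm above the rack's origin (same axes), where bracket_back comes when the bracket is locked home, with its axes along these; the locked bracket hangs up to 2 mm forward.
- slot_left (a point): Centre of the upper slot of the rack's left (+y) upright, in its front face: 16 mm wide, 42 mm high (119 to 161 mm above the bench). The right upright has the same at y = -45 mm. Axes as the rack's. The lower slots (55 to 97 mm above the bench) are not used: the bracket does not fit there above the foot.
- roller_rest (a point): Rest position of the sprung catch between the uprights: axis of a brass roller, 9 mm thick, 30 mm long along y, 6 mm behind the faces, 113.8 mm above the bench. It gives way backwards up to 9 mm: 10 N at first, 0.7 N more per mm. The bracket's rib must be pressed down past it.
- bracket_grip (a point): Centre of the grip bar of the orange hanging bracket (0.28 kg), which stands on the mat the same way up as it will hang. x along the bar to the claws, z up. Bar 14 mm thick (y), 36 mm high (underside 18 mm below this point), x = -56 to +62 mm, with a 12 mm upturned tip at x = -56 to -46 mm. Back plate at its end: 124 mm wide, 8 mm thick, 70 mm high, rear face at x = +70 mm.
- bracket_back (a point): Middle of the lower edge of the bracket's rear face (70 mm along x from bracket_grip, 18 mm lower), axes as bracket_grip. On the rear face a 7 mm rib meets the roller about 12 mm above home, passes it 6 mm above home (about 8 to 20 N, pressed near the uprights) and snaps under; home is where the tongues rest on the slots' lower edges. Only hooked, the bracket rests on the roller; its weight does not lock it.
- claw_left (a point): Centre of the bracket's left (+y) steel claw, 45 mm to the left of the bracket's middle (the other 45 mm to the right), 8 mm wide. It sticks out 14.5 mm behind the rear face: a tongue 54 to 66 mm above the bracket's underside, and at its end a tooth hanging to 34 mm above the underside; gap from plate to tooth 6.5 mm. Claws enter the slots with the bracket 20 to 30 mm above its home height.
- bracket_pad (a point): Top of the bracket's black thumb pad, 74 mm above the underside, 16 mm in front of the rear face; the pad (26 mm along x, 44 mm along y) is a good place to press down on. Axes as bracket_grip.
- jar_mid (a point): Centre (half-way up, axis) of the empty open glass jar, 58 mm in diameter (neck 54 mm above 64 mm from its foot), 76 mm high, 0.12 kg. It starts on the rack's foot plate, 60 to 84 mm in front of the uprights, right where the bracket has to go.
- tile_top (a point): Centre of the top of the blue silicone tile, 130 x 130 mm, 6 mm thick, fixed on the bench; x and y along its edges.
- mat: Green cutting mat, 260 (x) x 210 (y) x 3 mm, fixed; origin at the centre of its underside. The bracket stands on it. Mat and tile may be on either side.
- pliers_mid (a point): Bystander: pliers with red grips lying flat, about 155 mm long along x, 45 mm wide, 13 mm high; centre.
- pinvice_mid (a point): Bystander: brass pin vice lying flat along x, 120 mm long, 13 mm thick; centre.
- bottle_mid (a point): Bystander: upright white bottle, 48 mm in diameter, 150 mm high; centre, 75 mm up. (A large fixed green tackle box, open, up to 245 mm high, also stands farther out on the left, centre 0.9 m or more from the robot.)
Not all that is in view belongs to the job. What is shaped like the part that bears jar_mid but green is not meant.

How it is judged (in metres and radians):
On the way, in this order (a step that is already met when the one before it is completed fails the run):
1. the jar stands upright on the tile, let go (x of jar_mid in the frame of tile_top between -0.042 and 0.042 m and y of jar_mid in the frame of tile_top between -0.042 and 0.042 m and z of jar_mid in the frame of tile_top between 0.033 and 0.043 m and angle between jar_mid's own z axis and vertical below 0.12 rad and contact force between the fingers and jar below 0.1 N), for 0.2 s.
2. the bracket is hooked in the upper slots and pressed home under the catch (x of bracket_back in the frame of rack_home between -0.006 and 0.004 m and y of bracket_back in the frame of rack_home between -0.008 and 0.008 m and z of bracket_back in the frame of rack_home between -0.003 and 0.003 m and angle between bracket_grip's own z axis and vertical below 0.12 rad and angle between the x axis of bracket_grip and the x axis of rack_home, either way round below 0.12 rad), for 0.2 s.
At the end, for the whole second after the job is handed in: Jar upright (7 deg) on the tile, axis within 42 mm of its centre along each edge; bracket_back at rack_home within 3 mm in height, 6 mm forward, 4 mm back, 8 mm sideways, bracket level and square to the rack within 7 deg; both at rest (all of step 2 and x of jar_mid in the frame of tile_top between -0.042 and 0.042 m and y of jar_mid in the frame of tile_top between -0.042 and 0.042 m and z of jar_mid in the frame of tile_top between 0.033 and 0.043 m and angle between jar_mid's own z axis and vertical below 0.12 rad and linear speed of each of bracket, jar below 0.02 m/s); the robot touches nothing.
It fails at once if the jar is tipped (angle between jar_mid's own z axis and vertical above 0.6 rad).
It fails at once if the jar is banged down on the tile (contact force between jar and tile above 45 N).
It fails at once if the pliers is shoved or knocked over (moved more than 20 mm) (distance of pliers_mid from where it was at the start of the episode above 0.02 m).
It fails at once if the pinvice is shoved or knocked over (moved more than 20 mm) (distance of pinvice_mid from where it was at the start of the episode above 0.02 m).
It fails at once if the bottle is shoved or knocked over (moved more than 20 mm) (distance of bottle_mid from where it was at the start of the episode above 0.02 m).
It also fails if it takes over 64 s, if anything falls off the work surface, if the arm or the gripper's body presses on something with over 40 N, if the wrist force passes 120 N, or if a joint passes its speed limit or range.

## Working session

There is one attempt and no reset: what is moved stays moved. The work goes in short steps, Python scripts to look and compute and a tool call to move; the robot and the scene stay as the last step left them, time stands still between calls to the robot, and variables do not carry over. Pictures are saved under pics/ and viewed, about 8 in all and at most 12, crops included, and the job is handed in when it is done.

Besides the shell and the picture viewer there is one more tool, called after "Request:" as name(argument=value, ...) on one line, values as JSON. play_rows: Moves the arm, as the interface text tells. Its arguments: {"type":"object","properties":{"travel":{"type":"array","items":{"type":"array","items":{"type":"number"}}},"rotation":{"type":"array","items":{"type":"array","items":{"type":"number"}}},"grip":{"type":"array","items":{"type":"number"}}},"required":["travel","rotation","grip"]}

```bash
mkdir -p pics
cat > h.py <<'E'
import numpy as np, cv2
from bench import arm, optics, workorder
def grab(n):
    d=optics.get_image(n); np.savez('%s.npz'%n,**{k:np.asarray(v) for k,v in d.items()}); return d
def load(n): return np.load('%s.npz'%n)
def rays(d,uv):
    K=np.asarray(d['camera_matrix']); k=float(d['k1'])
    uv=np.atleast_2d(np.asarray(uv,float))
    x=(uv[:,0]-K[0,2])/K[0,0]; y=(uv[:,1]-K[1,2])/K[1,1]
    rd=np.hypot(x,y); r=rd.copy()
    for _ in range(30): r=rd/(1+k*r*r)
    s=np.where(rd>0,r/np.maximum(rd,1e-9),1); return np.c_[x*s,y*s,np.ones(len(x))]
def pix2w(d,uv,z=None):
    R=np.asarray(d['R']);t=np.asarray(d['t']); q=rays(d,uv)
    if z is None:
        uv=np.atleast_2d(uv); D=np.asarray(d['depth'])[uv[:,1].astype(int),uv[:,0].astype(int)]
        return (q*D[:,None]-t)@R
    c=-R.T@t; w=q@R; s=(z-c[2])/w[:,2]; return c+w*s[:,None]
def cloud(d):
    vv,uu=np.mgrid[0:400,0:640]; return pix2w(d,np.c_[uu.ravel(),vv.ravel()]).reshape(400,640,3)
def proj(d,X):
    R=np.asarray(d['R']);t=np.asarray(d['t']);K=np.asarray(d['camera_matrix'])
    c=np.atleast_2d(X)@R.T+t; x=c[:,:2]/c[:,2:]; r2=(x**2).sum(1,keepdims=True); x=x*(1+float(d['k1'])*r2)
    return x*[K[0,0],K[1,1]]+[K[0,2],K[1,2]]
E
python3 - <<'E'
from h import *
for n in('scene','top'):
    d=grab(n); cv2.imwrite('pics/%s0.png'%n,cv2.resize(d['image'],(800,500),interpolation=cv2.INTER_CUBIC))
    print(n,-d['R'].T@d['t'],d['R'][2],d['camera_matrix'].tolist(),d['k1'])
s=arm.read_state();print(s,arm.grip_depth)
E
```

```text
scene [1040.65079441  107.85924378  755.75156582] [-0.59745512 -0.07748015 -0.79815049] [[367.2722443583938, 0.0, 316.4068354872746], [0.0, 367.2722443583938, 195.5171679723747], [0.0, 0.0, 1.0]] 0.026967143335352647
top [ 452.25506284   17.6109851  1160.28724673] [ 0.11308578  0.01628057 -0.99345184] [[445.1962124349813, 0.0, 317.144699414908], [0.0, 445.1962124349813, 202.14634608405962], [0.0, 0.0, 1.0]] 0.0015853440046782533
{'clock': 0.1, 'joints': array([ 1.49960011e+00,  3.85486904e-01,  6.74068049e-03, -3.86572229e-04,
       -1.19398906e+00, -2.58602318e-01]), 'joint_vel': array([-0.00112821, -0.00129084,  0.00266024,  0.00267719, -0.0014717 ,
        0.00220133]), 'joint_efforts': array([-7.12138444e-04, -3.93319058e+01,  1.88930243e+01,  4.19802859e+00,
       -2.55598388e-03,  6.71177375e-06]), 'position': array([202.23432115, 590.82540876, 230.32524358]), 'ee_rot': array([ 9.86422711e-01, -1.64223212e-01, -8.81584072e-05,  9.82037023e-04]), 'contact_force': array([ 0.54633959,  0.80037522, -0.47695964]), 'wrist_torque': array([ 0.00694838, -0.05215134,  0.03035871]), 'gripper_width': 85.34381345417584} 18.700000000000003
```

View pics/scene0.png

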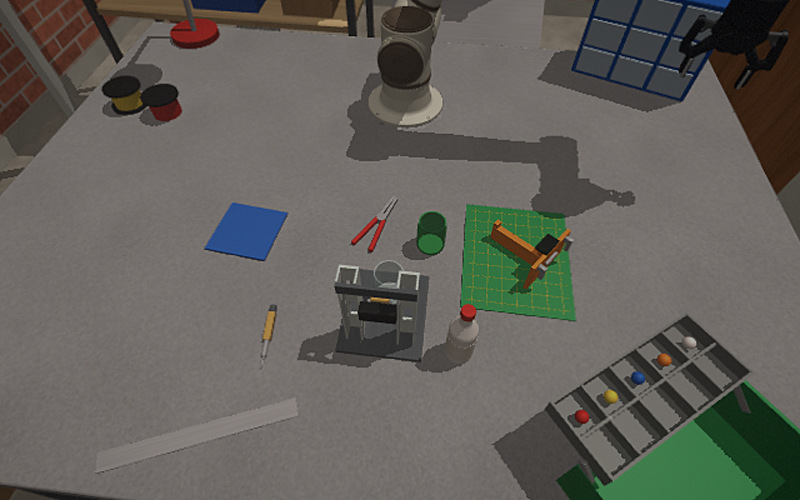

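View pics/top0.png

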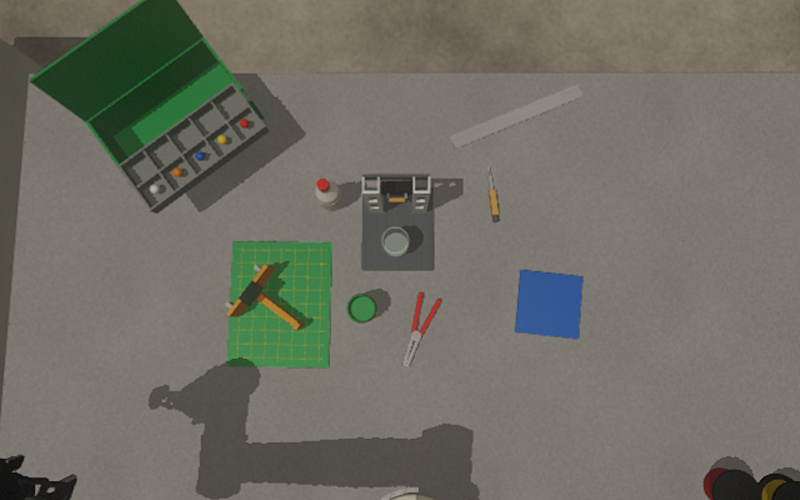

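The scene view shows the rack with a clear jar on its foot at (388,272). A green jar on the bench is at (432,232), the bracket is on the mat at (535,250), and the tile is at (246,231). In the top view the clear jar is at (397,241), the green one at (362,308), the bracket at (265,297), the tile at (549,304), the pliers at (421,328), the pin vice at (493,197) and the bottle at (325,192).

Two things are jar-shaped: the clear one at (397,241), which stands on the foot plate, and the green one at (362,308), which is excluded. The clear one is meant. I'll confirm it in a crop and measure it.

Run:
```python
from h import *
d=load('top'); im=d['image']
a=im[130:280,270:400]; b=im[190:300,170:280]
a=cv2.resize(a,None,fx=4,fy=4,interpolation=cv2.INTER_CUBIC);b=cv2.resize(b,None,fx=3.6,fy=3.6,interpolation=cv2.INTER_CUBIC)
c=np.zeros((600,800,3),np.uint8); c[:600,:400]=a[:,:400]; c[:396,404:800]=b[:396,:396]
cv2.imwrite('pics/crop1.png',c)
C=cloud(d); hsv=cv2.cvtColor(im,cv2.COLOR_BGR2HSV)
H,S,V=cv2.split(hsv); z=C[...,2]
def rect(m,nm):
    m=cv2.morphologyEx(m.astype(np.uint8),cv2.MORPH_OPEN,np.ones((3,3)))
    n,l,st,ce=cv2.connectedComponentsWithStats(m); i=1+st[1:,4].argmax(); P=C[l==i]; 
    r=cv2.minAreaRect(P[:,:2].astype(np.float32)); print(nm,r,'z',np.percentile(P[:,2],[5,50,95]))
    return l==i
blue=rect((H>100)&(H<125)&(S>120)&(np.arange(640)[None]>400)&(np.arange(400)[:,None]<300),'tile')
w=np.zeros(H.shape,bool); w[185:300,175:270]=1
rect((H>40)&(H<80)&(S>90)&w,'mat(green)')
o=(H>5)&(H<22)&(S>130)&w
P=C[o]; print('orange z',np.percentile(P[:,2],[2,25,50,75,98]))
for lo,hi in((25,50),(65,85)):
    Q=P[(P[:,2]>lo)&(P[:,2]<hi)]
    if len(Q)>5: print(lo,len(Q),cv2.minAreaRect(Q[:,:2].astype(np.float32)),Q.mean(0))
bp=(V<60)&w&(z>60); print('pad',C[bp].mean(0),cv2.minAreaRect(C[bp][:,:2].astype(np.float32)))
w2=np.zeros(H.shape,bool); w2[135:222,280:355]=1
m=w2&(z>180); print('rack top',m.sum(),cv2.minAreaRect(C[m][:,:2].astype(np.float32)),np.median(z[m]))
m=w2&(z>3)&(z<14); print('foot',cv2.minAreaRect(C[m][:,:2].astype(np.float32)),np.median(z[m]))
m=w2&(z>30)&(z<120)&(np.arange(400)[:,None]>175); Q=C[m]; print('jar',len(Q),Q.min(0),Q.max(0),Q.mean(0))
for nm,(u0,u1,v0,v1) in dict(bottle=(245,275,140,170),pliers=(315,360,230,295),pin=(380,405,130,182),grn=(272,305,232,262)).items():
    Q=C[v0:v1,u0:u1].reshape(-1,3); Q=Q[Q[:,2]>6]; print(nm,Q.min(0).round(),Q.max(0).round())
```

```text
tile ((491.73638916015625, -165.35919189453125), (355.57196044921875, 128.26806640625), 83.94611358642578) z [1.03258666 4.76189648 8.54952855]
mat(green) ((477.2019348144531, 201.2718048095703), (368.0019226074219, 258.368896484375), 89.1750259399414) z [-1.37901728  2.23652121  6.08417579]
orange z [11.70678501 35.38492166 39.75085253 62.85800277 75.22899752]
25 308 ((494.434814453125, 286.8932800292969), (140.8602294921875, 109.48603820800781), 78.95346069335938) [472.2199225  284.78235155  38.11068634]
65 127 ((496.610107421875, 321.0887451171875), (28.57343292236328, 122.22002410888672), 52.21809005737305) [500.86292795 327.74698516  71.85405401]
pad [496.017657   318.27221697  82.43597658] ((465.4424743652344, 179.86672973632812), (322.5096740722656, 44.61909103393555), 77.47662353515625)
rack top 358 ((577.6077270507812, 33.17552947998047), (251.26773071289062, 118.35072326660156), 1.1241674423217773) 191.5744660550104
foot ((648.8661499023438, 37.32189178466797), (194.7505645751953, 229.2008514404297), 89.70860290527344) 7.318867469196892
jar 204 [571.13953711  11.06779073  31.25735152] [625.61365551  65.85488439  87.64514938] [597.49964794  37.7267696   67.67407715]
bottle [452.  18.   6.] [ 717.  214. 1160.]
pliers [351. -54.   6.] [ 501.   23. 1160.]
pin [ 452. -177.    6.] [ 765.   18. 1160.]
grn [439.  18.   6.] [ 496.  145. 1160.]
```

View pics/crop1.png

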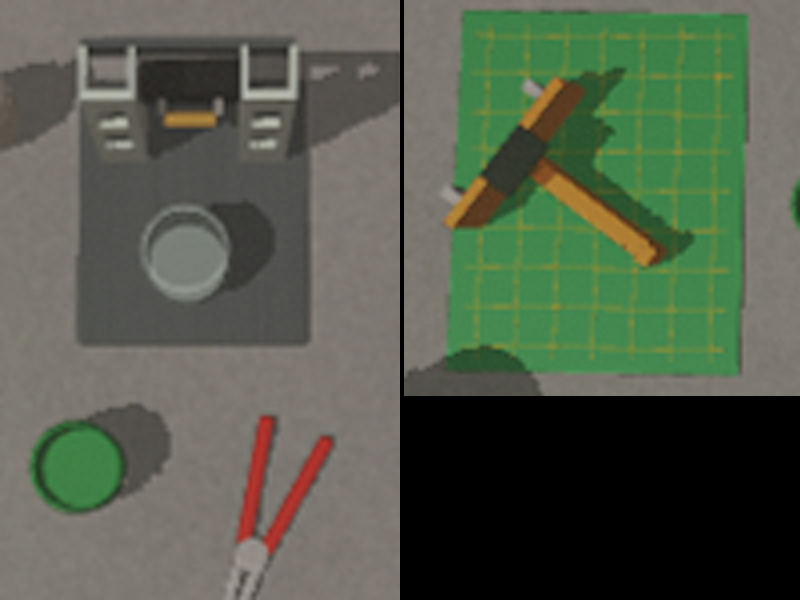

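The crop shows the clear jar's rim centred at about (185,249), standing on the dark foot plate; the green one is on the bench at (78,467), so the clear jar is the target. The foot corners are (80,345) and (310,345), and the upright front top edge runs along v≈98 from u=78 to 298. On the right, the bracket's pad is at (515,160) and its bar tip at (655,250). Next I'll measure these properly, leaving out pixels with no depth.

```bash
cat > m.py <<'E'
from h import *
d=load('top'); im=d['image']; D=d['depth']
C=cloud(d); C[D==0]=np.nan; z=C[...,2]
H,S,V=cv2.split(cv2.cvtColor(im,cv2.COLOR_BGR2HSV))
def win(u0,u1,v0,v1):
    w=np.zeros(z.shape,bool); w[v0:v1,u0:u1]=1; return w
def rp(m,zz,nm):  # rectangle of mask pixels projected on known height
    m=cv2.morphologyEx(m.astype(np.uint8),cv2.MORPH_OPEN,np.ones((2,2)))
    n,l,st,ce=cv2.connectedComponentsWithStats(m); i=1+st[1:,4].argmax(); v,u=np.nonzero(l==i)
    P=pix2w(d,np.c_[u,v],zz); r=cv2.minAreaRect(P[:,:2].astype(np.float32)); print(nm,np.round(r[0],1),np.round(r[1],1),round(r[2],1),'depth z',np.nanmedian(z[l==i]).round(1),'mean',P.mean(0)[:2].round(1)); return r
def L(u,v): return [270+(u+.5)/4-.5,130+(v+.5)/4-.5]
def Rr(u,v): return [170+(u-404+.5)/3.6-.5,190+(v+.5)/3.6-.5]
E
python3 - <<'E'
from m import *
rp((H>100)&(H<125)&(S>120)&win(400,480,200,285),6,'tile')
rp(((H>40)&(H<85)&(S>60))&win(178,268,188,297),3,'mat')
w=win(178,268,188,297)
rp((V<70)&(S<90)&w&(z>60),77,'pad')
o=(H>5)&(H<25)&(S>110)&w
rp(o&(z>66),73,'platetop'); rp(o&(z>28)&(z<48),39,'bar'); 
v,u=np.nonzero(o&(z>28)&(z<55)); print('bar z prof', [(a,b,round(float(z[b,a]))) for a,b in list(zip(u,v))[::25]])
print('foot corners',pix2w(d,[L(80,345),L(310,345),L(80,165),L(309,165)],8).round(1).tolist())
print('upright front top',pix2w(d,[L(79,98),L(135,98),L(240,98),L(297,98)],195).round(1).tolist())
print('roller ends',pix2w(d,[L(163,120),L(216,120)],118).round(1).tolist())
print('jar rim',pix2w(d,[L(185,249),L(140,249),L(230,249)],84).round(1).tolist())
print('bracket pad, tip, plate ends',pix2w(d,[Rr(515,160)],77).round(1).tolist(),pix2w(d,[Rr(652,252)],51).round(1).tolist(),pix2w(d,[Rr(560,85),Rr(455,218)],73).round(1).tolist())
w2=win(280,355,135,222)
m=w2&(z>185)&(z<205); print('racktop',cv2.minAreaRect(C[m][:,:2].astype(np.float32)))
m=w2&(z>3)&(z<14); print('foot',cv2.minAreaRect(C[m][:,:2].astype(np.float32)))
m=w2&(z>30)&(z<95)&win(280,355,172,222); Q=C[m]; print('jar',Q.min(0),Q.max(0),np.median(Q,0))
m=w2&(z>75)&(z<95)&win(280,355,172,222); Q=C[m]; print('jar rim',len(Q),Q.min(0),Q.max(0))
for nm,b in dict(bottle=(245,275,140,170),pliers=(315,360,230,295),pin=(380,405,130,182),grn=(272,305,232,262)).items():
    Q=C[win(*b)&(z>5)]; print(nm,Q.min(0).round(),Q.max(0).round())
E
```

```text
tile [ 477.  -279.5] [127.9 127.5] 84.0 depth z 4.8 mean [ 476.6 -279.6]
mat [475.4 276.6] [209.8 260. ] 89.4 depth z 2.2 mean [472.5 272.3]
pad [493.4 317.8] [24.8 43.3] 54.2 depth z 76.1 mean [493.5 317.8]
platetop [532.3 300.7] [ 9.2 39.8] 53.3 depth z 69.5 mean [532.5 300.3]
bar [461.9 274.1] [92.6 14.4] 54.1 depth z 38.0 mean [461.3 273.2]
bar z prof [(np.int64(214), np.int64(212), 55), (np.int64(212), np.int64(220), 47), (np.int64(208), np.int64(234), 31), (np.int64(207), np.int64(239), 41), (np.int64(217), np.int64(241), 36), (np.int64(193), np.int64(244), 50), (np.int64(191), np.int64(246), 53), (np.int64(224), np.int64(247), 36), (np.int64(226), np.int64(249), 36), (np.int64(227), np.int64(251), 34), (np.int64(231), np.int64(253), 38), (np.int64(230), np.int64(256), 35), (np.int64(238), np.int64(258), 52), (np.int64(238), np.int64(261), 49)]
foot corners [[547.3, 107.9, 8.0], [547.8, -41.4, 8.0], [666.0, 109.2, 8.0], [666.2, -41.2, 8.0]]
upright front top [[668.9, 95.3, 195.0], [668.9, 64.3, 195.0], [668.9, 6.3, 195.0], [669.0, -25.1, 195.0]]
roller ends [[672.8, 51.2, 118.0], [672.9, 19.7, 118.0]]
jar rim [[600.0, 38.5, 84.0], [599.9, 65.9, 84.0], [600.0, 11.0, 84.0]]
bracket pad, tip, plate ends [[496.5, 319.7, 77.0]] [[434.7, 230.1, 51.0]] [[547.9, 291.7, 73.0], [457.3, 360.3, 73.0]]
racktop ((685.0341796875, 35.28355407714844), (36.3733024597168, 118.35072326660156), 1.1241672039031982)
foot ((648.8661499023438, 37.32189178466797), (194.7505645751953, 229.2008514404297), 89.70860290527344)
jar [571.13953711  11.06779073  31.25735152] [625.61365551  65.85488439  87.64514938] [594.86737328  37.21991607  71.34218694]
jar rim 93 [573.26096316  11.30404356  75.56585715] [624.706176    62.70394276  87.64514938]
bottle [671. 148.   5.] [717. 228. 156.]
pliers [351. -69.   5.] [501.  42.  18.]
pin [ 649. -184.    5.] [ 765. -157.   21.]
grn [439.  77.   5.] [496. 153.  79.]
```

Request:
play_rows(travel=[[0,0,0],[0,0,0],[0,0,0],[0.02,0.028,0],[0.02,0.028,0],[0.02,0.028,0],[0.02,0.028,0],[0.02,0.028,0],[0.02,0.028,0],[0.02,0.028,0],[0.02,0.028,0],[0.02,0.028,0]], rotation=[[0,0,-0.11],[0,0,-0.11],[0,0,-0.11],[0,0,0],[0,0,0],[0,0,0],[0,0,0],[0,0,0],[0,0,0],[0,0,0],[0,0,0],[0,0,0]], grip=[1,1,1,1,1,1,1,1,1,1,1,1])

```text
clock: 1.1
position: [382.9, 337.6, 231.0]
ee_rot: [1.0, 0.0, -0.0, 0.0]
contact_force: [0.3, 0.5, -0.4]
gripper_width: 85.5
```

Request:
play_rows(travel=[[0.02,0.028,0],[0.02,0.028,0],[0.02,0.028,0],[0.02,0.028,0],[0.02,0.028,0],[0.02,0.028,0],[0.02,0.028,0],[0.02,0.028,0],[0.02,0.028,0],[0.02,0.028,0],[0.015,0.018,0],[0,0,0]], rotation=[[0,0,0],[0,0,0],[0,0,0],[0,0,0],[0,0,0],[0,0,0],[0,0,0],[0,0,0],[0,0,0],[0,0,0],[0,0,0],[0,0,0]], grip=[1,1,1,1,1,1,1,1,1,1,1,1])

```text
clock: 2.1
position: [599.2, 38.1, 230.1]
ee_rot: [1.0, -0.002, -0.001, 0.001]
contact_force: [1.0, 0.8, 0.0]
gripper_width: 85.6
```

Request:
play_rows(travel=[[0.001,0,0.03],[0,0,0.03],[0,0,0.03],[0,0,0.03],[0,0,0.03],[0,0,0.025],[0,0,0.02],[0,0,0.009],[0,0,0]], rotation=[[0,0,0],[0,0,0],[0,0,0],[0,0,0],[0,0,0],[0,0,0],[0,0,0],[0,0,0],[0,0,0]], grip=[1,1,1,1,1,1,1,1,1])

```text
clock: 2.85
position: [596.5, 41.3, 24.8]
ee_rot: [1.0, 0.0, -0.003, 0.001]
contact_force: [0.1, -1.0, -0.6]
gripper_width: 85.4
```

Request:
play_rows(travel=[[0,0,0],[0,0,0],[0,0,0],[0,0,0],[0,0,0],[0,0,0],[0,0,0],[0,0,0]], rotation=[[0,0,0],[0,0,0],[0,0,0],[0,0,0],[0,0,0],[0,0,0],[0,0,0],[0,0,0]], grip=[0.5,0.4,0.4,0.4,0.4,0.4,0.4,0.4])

```text
clock: 3.52
position: [600.1, 41.9, 29.7]
ee_rot: [1.0, 0.0, 0.002, -0.001]
contact_force: [-0.6, 1.1, 6.9]
gripper_width: 54.9
```

Run:
```python
from h import *
for i in range(2):
    d=grab('scene'); s=arm.read_state(); print(s['clock'],s['position'],s['ee_rot'].round(4),s['contact_force'],s['wrist_torque'],s['gripper_width'])
cv2.imwrite('pics/s1.png',cv2.resize(d['image'][150:320,210:430],None,fx=3.5,fy=3.5,interpolation=cv2.INTER_CUBIC))
```

```text
3.5667 [600.14617724  41.93305621  29.69826704] [ 1.0e+00  5.0e-04  2.3e-03 -5.0e-04] [-1.03213051  0.23932936  6.77556333] [0.13970048 0.18787568 0.00915398] 55.02813432014795
3.6167 [600.14395295  41.91994994  29.69040526] [ 1.0e+00  4.0e-04  2.3e-03 -5.0e-04] [-0.32757885  0.0638586   7.06304301] [ 0.2251342   0.2547817  -0.10049108] 54.641601175707166
```

View pics/s1.png

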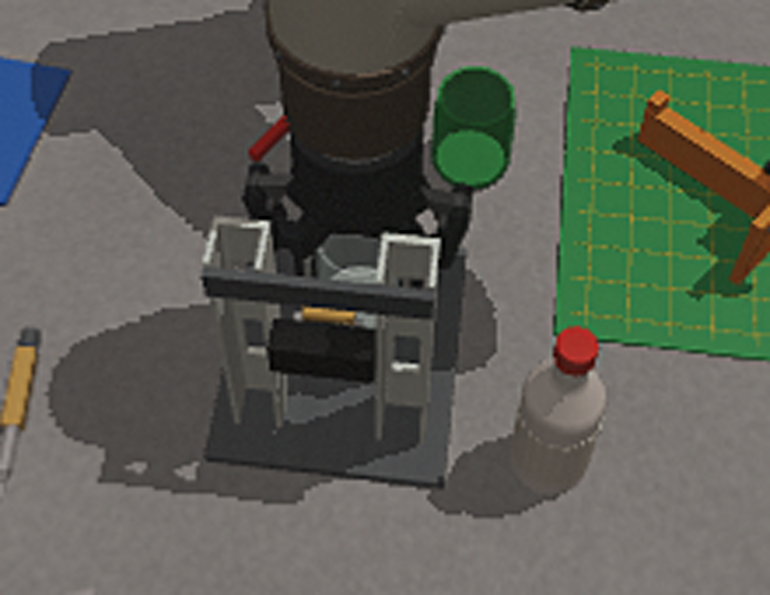

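The jar stands upright between the fingers, at about (345,265) in the crop, and nothing else has been disturbed. Lifting it now.

Request:
play_rows(travel=[[0,0,-0.005],[0,0,-0.01],[0,0,-0.015],[0,0,-0.02],[0,0,-0.02],[0,0,-0.02],[0,0,-0.01],[0,0,0]], rotation=[[0,0,0],[0,0,0],[0,0,0],[0,0,0],[0,0,0],[0,0,0],[0,0,0],[0,0,0]], grip=[0.4,0.4,0.4,0.4,0.4,0.4,0.4,0.4])

```text
clock: 4.28
position: [600.0, 41.7, 130.5]
ee_rot: [1.0, 0.0, 0.003, -0.001]
contact_force: [-0.5, -0.3, -1.2]
gripper_width: 54.9
```

Request:
play_rows(travel=[[-0.005,0.012,0],[-0.0105,0.027,0],[-0.0105,0.027,0],[-0.0105,0.027,0],[-0.0105,0.027,0],[-0.0105,0.027,0],[-0.0105,0.027,0],[-0.0105,0.027,0],[-0.0105,0.027,0],[-0.0105,0.027,0],[-0.0105,0.027,0],[-0.0105,0.027,0]], rotation=[[0,0,0],[0,0,0],[0,0,0],[0,0,0],[0,0,0],[0,0,0],[0,0,0],[0,0,0],[0,0,0],[0,0,0],[0,0,0],[0,0,0]], grip=[0.4,0.4,0.4,0.4,0.4,0.4,0.4,0.4,0.4,0.4,0.4,0.4])

```text
clock: 5.28
position: [475.7, -268.8, 125.7]
ee_rot: [1.0, -0.0, -0.002, -0.001]
contact_force: [0.5, 0.3, -1.2]
gripper_width: 54.8
```

Request:
play_rows(travel=[[-0.002,0.012,0],[0,0,0],[0,0,0]], rotation=[[0,0,0],[0,0,0],[0,0,0]], grip=[0.4,0.4,0.4])

```text
clock: 5.53
position: [475.1, -279.9, 126.2]
ee_rot: [1.0, -0.001, -0.001, -0.0]
contact_force: [0.1, -0.1, -1.0]
gripper_width: 55.2
```

Run:
```python
from h import *
d=grab('scene'); s=arm.read_state(); print(s['clock'],s['position'],s['ee_rot'].round(4),s['contact_force'],s['gripper_width'])
cv2.imwrite('pics/s2.png',cv2.resize(d['image'][80:240,120:340],None,fx=3.5,fy=3.5,interpolation=cv2.INTER_CUBIC))
```

```text
5.5833 [ 475.55503141 -279.27927536  126.44225169] [ 1.e+00 -2.e-04 -8.e-04 -4.e-04] [-0.06319882 -0.03376869 -1.6255269 ] 55.20570209279502
```

View pics/s2.png

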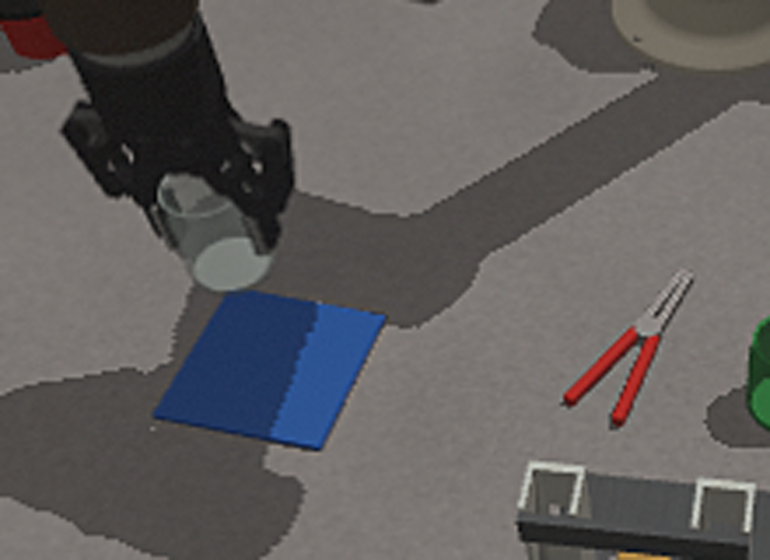

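The jar hangs upright in the fingers at about (215,230), over the tile at (270,370). It is 98 to 99 mm above its resting height, so I'll go down 90 mm and then creep.

Request:
play_rows(travel=[[0.001,0,0.01],[0,0,0.02],[0,0,0.02],[0,0,0.02],[0,0,0.01],[0,0,0.006],[0,0,0.004],[0,0,0.002],[0,0,0]], rotation=[[0,0,0],[0,0,0],[0,0,0],[0,0,0],[0,0,0],[0,0,0],[0,0,0],[0,0,0],[0,0,0]], grip=[0.4,0.4,0.4,0.4,0.4,0.4,0.4,0.4,0.4])

```text
clock: 6.33
position: [477.5, -279.5, 35.6]
ee_rot: [1.0, 0.0, 0.0, 0.0]
contact_force: [0.2, 0.3, -0.7]
gripper_width: 54.9
```

Request:
play_rows(travel=[[0,0,0.0015],[0,0,0.0015],[0,0,0.001],[0,0,0]], rotation=[[0,0,0],[0,0,0],[0,0,0],[0,0,0]], grip=[0.4,0.4,0.4,0.4])

```text
clock: 6.67
position: [477.1, -279.7, 31.5]
ee_rot: [1.0, 0.0, 0.0, 0.0]
contact_force: [0.8, 0.2, -0.8]
gripper_width: 55.1
```

Request:
play_rows(travel=[[0,0,0.0015],[0,0,0.001],[0,0,0]], rotation=[[0,0,0],[0,0,0],[0,0,0]], grip=[0.4,0.4,0.4])

```text
clock: 6.92
position: [476.9, -279.6, 28.6]
ee_rot: [1.0, 0.0, -0.0, -0.0]
contact_force: [0.5, -0.1, 0.0]
gripper_width: 54.9
```

Request:
play_rows(travel=[[0,0,0.0015],[0,0,0]], rotation=[[0,0,0],[0,0,0]], grip=[0.4,0.4])

```text
clock: 7.08
position: [477.2, -279.7, 27.8]
ee_rot: [1.0, 0.0, 0.0, 0.0]
contact_force: [-0.5, -0.8, 2.3]
gripper_width: 54.6
```

Contact at about 3 N. I'll let go gradually and rise.

Request:
play_rows(travel=[[0,0,0],[0,0,0],[0,0,0],[0,0,0],[0,0,0],[0,0,0],[0,0,0]], rotation=[[0,0,0],[0,0,0],[0,0,0],[0,0,0],[0,0,0],[0,0,0],[0,0,0]], grip=[0.7,0.8,0.9,1,1,1,1])

```text
clock: 7.67
position: [477.0, -279.6, 27.3]
ee_rot: [1.0, 0.0, -0.0, -0.0]
contact_force: [-0.4, 0.2, -0.0]
gripper_width: 85.3
```

Request:
play_rows(travel=[[0,0,-0.005],[0,0,-0.01],[0,0,-0.02],[0,0,-0.03],[0,0,-0.035],[0,0,-0.035],[0,0,-0.025],[0,0,-0.01],[0,0,0]], rotation=[[0,0,0],[0,0,0],[0,0,0],[0,0,0],[0,0,0],[0,0,0],[0,0,0],[0,0,0],[0,0,0]], grip=[1,1,1,1,1,1,1,1,1])

```text
clock: 8.42
position: [478.6, -280.2, 201.3]
ee_rot: [1.0, 0.0, 0.004, 0.001]
contact_force: [-0.2, -0.4, -0.4]
gripper_width: 85.2
```

Request:
play_rows(travel=[[-0.0015,-0.034,0],[-0.0015,-0.034,0],[-0.0015,-0.034,0],[-0.0015,-0.034,0],[-0.0015,-0.034,0],[-0.0015,-0.034,0],[-0.0015,-0.034,0],[-0.0015,-0.034,0],[-0.0015,-0.034,0],[-0.0015,-0.034,0],[-0.0015,-0.034,0],[-0.0015,-0.034,0]], rotation=[[0,0,0],[0,0,0],[0,0,0],[0,0,0],[0,0,0],[0,0,0],[0,0,0],[0,0,0],[0,0,0],[0,0,0],[0,0,0],[0,0,0]], grip=[1,1,1,1,1,1,1,1,1,1,1,1])

```text
clock: 9.42
position: [457.5, 129.5, 195.7]
ee_rot: [1.0, 0.0, -0.001, 0.001]
contact_force: [0.7, 0.6, -0.2]
gripper_width: 85.5
```

Request:
play_rows(travel=[[-0.001,-0.034,0],[-0.001,-0.034,0],[-0.001,-0.034,0],[0,-0.034,0],[0,0,0],[0,0,0],[0,0,0],[0,0,0],[0,0,0],[0,0,0],[0,0,0],[0,0,0]], rotation=[[0,0,0],[0,0,0],[0,0,0],[0,0,0],[0,0,-0.118],[0,0,-0.118],[0,0,-0.118],[0,0,-0.118],[0,0,-0.118],[0,0,-0.118],[0,0,-0.118],[0,0,-0.12]], grip=[1,1,1,1,1,1,1,1,1,1,1,1])

```text
clock: 10.42
position: [454.9, 263.6, 195.3]
ee_rot: [0.889, 0.458, -0.002, 0.0]
contact_force: [-0.5, -0.3, 0.6]
gripper_width: 85.0
```

```bash
cat > st.py <<'E'
from h import *
from scipy.spatial.transform import Rotation as Ro
def st(tgt=None,yaw=None):
    s=arm.read_state(); R=Ro.from_quat(s['ee_rot']).as_matrix(); a=np.arctan2(R[1,0],R[0,0])
    print('t',round(s['clock'],2),'pos',s['position'].round(1),'yaw',a.round(4),'zaxis',R[:,2].round(4),'F',s['contact_force'].round(1),'T',s['wrist_torque'].round(2),'w',round(float(s['gripper_width']),1))
    if tgt is not None: print('tool delta',(R.T@(np.array(tgt)-s['position'])).round(1))
    if yaw is not None: print('rot z',(a-yaw).round(4))
E
python3 - <<'E'
from st import *
d=grab('top'); st([457.2,267.5,201],0.946)
C=cloud(d); C[d['depth']==0]=np.nan
w=C[195:300,400:490].reshape(-1,3); Q=w[w[:,2]>25]; print('jar',Q.min(0),Q.max(0));
E
```

```text
t 10.47 pos [455.  263.6 195.3] yaw 0.9555 zaxis [-0.0031 -0.0025 -1.    ] F [-0.4 -0.6  0. ] T [ 0.02  0.02 -0.03] w 85.6
tool delta [ 4.4 -0.4 -5.7]
rot z 0.0095
jar [ 450.5859568  -306.7758665    25.12078663] [ 504.61498376 -250.10222207   85.61993937]
```

Request:
play_rows(travel=[[0.0045,0,0.03],[0,0,0.03],[0,0,0.03],[0,0,0.03],[0,0,0.025],[0,0,0.02],[0,0,0.01],[0,0,0],[0,0,0]], rotation=[[0,0,0.0095],[0,0,0],[0,0,0],[0,0,0],[0,0,0],[0,0,0],[0,0,0],[0,0,0],[0,0,0]], grip=[1,1,1,1,1,1,1,1,1])

```text
clock: 11.22
position: [458.5, 267.8, 21.9]
ee_rot: [0.892, 0.451, -0.001, 0.0]
contact_force: [1.0, 0.0, 0.7]
gripper_width: 85.3
```

Run:
```python
from st import *
st([457.2,267.5,9],0.946)
```

```text
t 11.22 pos [458.5 267.8  21.9] yaw 0.9359 zaxis [-9.0e-04 -1.2e-03 -1.0e+00] F [1.  0.  0.7] T [-0.01  0.02  0.03] w 85.3
tool delta [-0.9 -0.9 12.9]
rot z -0.0101
```

Request:
play_rows(travel=[[-0.001,-0.001,0.005],[0,0,0.005],[0,0,0.003],[0,0,0],[0,0,0],[0,0,0],[0,0,0],[0,0,0],[0,0,0],[0,0,0],[0,0,0],[0,0,0]], rotation=[[0,0,-0.0095],[0,0,0],[0,0,0],[0,0,0],[0,0,0],[0,0,0],[0,0,0],[0,0,0],[0,0,0],[0,0,0],[0,0,0],[0,0,0]], grip=[1,1,1,0.5,0.2,0,0,0,0,0,0,0])

```text
clock: 12.22
position: [457.3, 268.0, 9.6]
ee_rot: [0.89, 0.456, 0.0, -0.0]
contact_force: [-0.9, -0.1, 4.1]
gripper_width: 13.3
```

Run:
```python
from st import *
st([457.2,267.5,9],0.946)
```

```text
t 12.22 pos [457.3 268.    9.6] yaw 0.9464 zaxis [ 4.e-04  3.e-04 -1.e+00] F [-0.9 -0.1  4.1] T [ 0.01  0.25 -0.01] w 13.3
tool delta [-0.4  0.2  0.6]
rot z 0.0004
```

Request:
play_rows(travel=[[0,0,-0.004],[0,0,-0.01],[0,0,-0.02],[0,0,-0.03],[0,0,-0.03],[0,0,-0.025],[0,0,-0.012],[0,0,0]], rotation=[[0,0,0],[0,0,0],[0,0,0],[0,0,0],[0,0,0],[0,0,0],[0,0,0],[0,0,0]], grip=[0,0,0,0,0,0,0,0])

```text
clock: 12.88
position: [458.4, 268.9, 144.0]
ee_rot: [0.89, 0.456, 0.003, -0.001]
contact_force: [-0.5, -0.3, -3.3]
gripper_width: 12.6
```

Request:
play_rows(travel=[[0,0,0],[0,0,0],[0,0,0],[0,0,0],[0,0,0],[0,0,0],[0,0,0],[0,0,0],[0,0,0],[0,0,0],[0,0,0],[0,0,0]], rotation=[[0,0,0.05],[0,0,0.09],[0,0,0.09],[0,0,0.09],[0,0,0.09],[0,0,0.09],[0,0,0.09],[0,0,0.09],[0,0,0.09],[0,0,0.09],[0,0,0.079],[0,0,0]], grip=[0,0,0,0,0,0,0,0,0,0,0,0])

```text
clock: 13.88
position: [456.1, 266.9, 138.7]
ee_rot: [1.0, 0.003, -0.001, 0.001]
contact_force: [0.1, -1.0, -3.6]
gripper_width: 12.8
```

Request:
play_rows(travel=[[0.004,0.01,0],[0.008,0.02,0],[0.008,0.022,0],[0.008,0.022,0],[0.008,0.022,0],[0.008,0.022,0],[0.008,0.022,0],[0.008,0.022,0],[0.008,0.022,0],[0.008,0.022,0],[0.008,0.02,0],[0,0.007,0]], rotation=[[0,0,0],[0,0,0],[0,0,0],[0,0,0],[0,0,0],[0,0,0],[0,0,0],[0,0,0],[0,0,0],[0,0,0],[0,0,0],[0,0,0]], grip=[0,0,0,0,0,0,0,0,0,0,0,0])

```text
clock: 14.88
position: [543.2, 32.6, 139.5]
ee_rot: [1.0, 0.003, -0.001, 0.0]
contact_force: [0.3, 0.9, -3.8]
gripper_width: 13.1
```

Request:
play_rows(travel=[[0,0,0.012],[0,0,0.012],[0,0,0.012],[0,0,0.004],[0,0,0],[0,0,0]], rotation=[[0,0,0],[0,0,0],[0,0,0],[0,0,0],[0,0,0],[0,0,0]], grip=[0,0,0,0,0,0])

```text
clock: 15.38
position: [542.8, 35.4, 100.3]
ee_rot: [1.0, 0.004, -0.0, 0.0]
contact_force: [0.3, -0.4, -2.3]
gripper_width: 13.4
```

Run:
```python
from st import *
st([544.5,35,96.6],0.006)
a=grab('top')['image']; b=grab('scene')['image']
A=cv2.resize(a[130:240,260:400],None,fx=4,fy=4,interpolation=cv2.INTER_CUBIC)
cv2.imwrite('pics/t3.png',A)
B=cv2.resize(b[170:300,240:380],None,fx=4,fy=4,interpolation=cv2.INTER_CUBIC)
cv2.imwrite('pics/s3.png',B)
```

```text
t 15.38 pos [542.8  35.4 100.3] yaw 0.0082 zaxis [-4.e-04 -4.e-04 -1.e+00] F [ 0.3 -0.4 -2.3] T [-0.04  0.12  0.01] w 13.4
tool delta [1.7 0.4 3.7]
rot z 0.0022
```

View pics/t3.png

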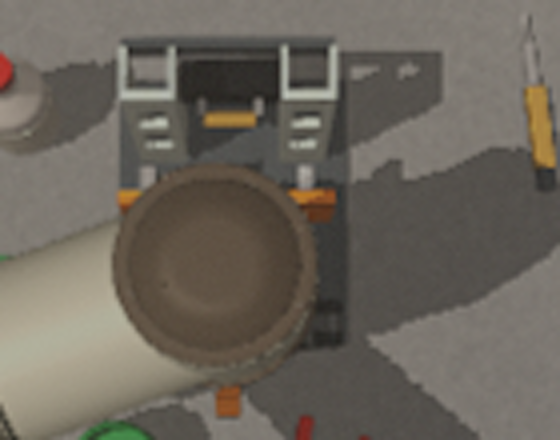

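View pics/s3.png

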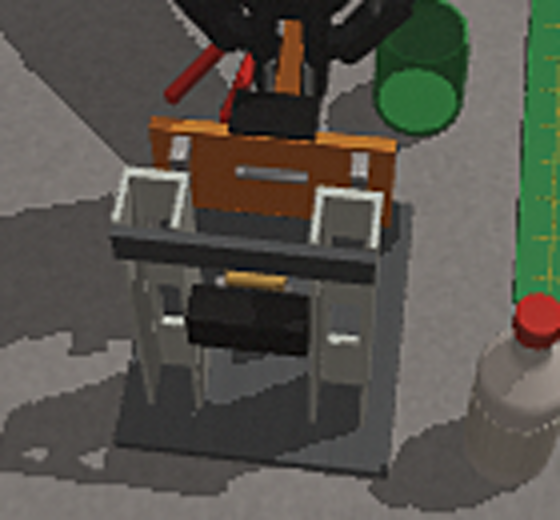

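The top crop shows the claws at (148,177) and (306,177) in front of uprights centred at u≈148 and 309, with the plate ends at u=119 and 335. The scene crop shows the bracket level, its claws at (180,150) and (360,165) facing the slots. Both cameras can give me the lateral fit.

Run:
```python
from h import *
d=load('top'); s=load('scene')
def T(u,v): return [260+(u+.5)/4-.5,130+(v+.5)/4-.5]
def Sx(u,v): return [240+(u+.5)/4-.5,170+(v+.5)/4-.5]
P=lambda d,uv,z:pix2w(d,uv,z)[:,:2].round(1).tolist()
print('claws z158',P(d,[T(148,175),T(306,175)],158))
print('claw tips z158',P(d,[T(148,166),T(306,166)],158))
print('plate ends z167',P(d,[T(119,197),T(335,197)],167), 'rear edge',P(d,[T(127,189),T(325,189)],167))
print('uprights z195',P(d,[T(119,99),T(177,99),T(281,99),T(338,99)],195))
print('roller z118',P(d,[T(204,120),T(256,120)],118))
print('bar tip z~142',P(d,[T(229,402)],142))
print('S claws z158',P(s,[Sx(180,141),Sx(360,156)],158))
print('S plate top rear ends z167',P(s,[Sx(153,126),Sx(395,147)],167),'bottom corners z97',P(s,[Sx(392,224)],97))
print('S uprights top rear-side corners z195',P(s,[Sx(126,170),Sx(189,174),Sx(319,190),Sx(382,195)],195))
print('S roller',P(s,[Sx(228,280),Sx(285,284)],118))
C=cloud(d);C[d['depth']==0]=np.nan
for n,(u,v) in dict(plL=T(124,196),plR=T(325,196),tip=T(229,400),clL=T(148,176),clR=T(306,176)).items(): print(n,C[int(round(v)),int(round(u))].round(1))
st=C[130:240,260:400];
```

```text
claws z158 [[632.4, 81.2], [632.5, -9.0]]
claw tips z158 [[637.6, 81.2], [637.7, -9.0]]
plate ends z167 [[618.1, 96.9], [618.3, -25.1]] rear edge [[622.7, 92.4], [622.9, -19.5]]
uprights z195 [[668.3, 95.3], [668.3, 63.2], [668.4, 5.7], [668.4, -25.7]]
roller z118 [[672.8, 50.6], [672.9, 19.7]]
bar tip z~142 [[503.8, 34.7]]
S claws z158 [[624.4, -10.3], [622.3, 80.0]]
S plate top rear ends z167 [[623.3, -23.4], [621.1, 96.9]] bottom corners z97 [[621.1, 98.5]]
S uprights top rear-side corners z195 [[669.5, -24.8], [668.1, 4.5], [669.4, 65.1], [668.5, 93.9]]
S roller [[677.5, 20.7], [676.2, 49.2]]
plL [618.4  93.5 163.9]
plR [618.9 -19.9 161.8]
tip [504.3  34.4 138.2]
clL [631.2  80.4 156.6]
clR [631.4  -8.8 156.4]
```

The bracket sits about 1 mm to the left, 45 mm from the faces, and 3 to 5 mm high. I'll correct that and go in.

Request:
play_rows(travel=[[0,0.001,0.003],[0.004,0,0.002],[0.008,0,0],[0.008,0,0],[0.005,0,0],[0.002,0,0],[0,0,0],[0,0,0]], rotation=[[0,0,0],[0,0,0],[0,0,0],[0,0,0],[0,0,0],[0,0,0],[0,0,0],[0,0,0]], grip=[0,0,0,0,0,0,0,0])

```text
clock: 16.15
position: [569.8, 34.5, 95.1]
ee_rot: [1.0, 0.003, -0.0, 0.0]
contact_force: [-0.3, -0.4, -2.8]
gripper_width: 13.2
```

Request:
play_rows(travel=[[0.003,0,0],[0.003,0,0],[0.003,0,0],[0,0,0]], rotation=[[0,0,0],[0,0,0],[0,0,0],[0,0,0]], grip=[0,0,0,0])

```text
clock: 16.48
position: [579.6, 34.8, 95.4]
ee_rot: [1.0, 0.004, 0.0, -0.0]
contact_force: [0.5, 0.7, -2.6]
gripper_width: 13.2
```

Run:
```python
from st import *
st([588,34.4,95],0.006)
```

```text
t 16.48 pos [579.6  34.8  95.4] yaw 0.0074 zaxis [ 8.e-04  1.e-04 -1.e+00] F [ 0.5  0.7 -2.6] T [0.04 0.13 0.06] w 13.2
tool delta [8.4 0.4 0.4]
rot z 0.0014
```

Request:
play_rows(travel=[[0.003,0,0],[0.002,0,0],[0.002,0,0],[0,0,0]], rotation=[[0,0,0],[0,0,0],[0,0,0],[0,0,0]], grip=[0,0,0,0])

```text
clock: 16.82
position: [586.3, 34.8, 95.3]
ee_rot: [1.0, 0.004, 0.0, -0.0]
contact_force: [0.4, -0.2, -2.9]
gripper_width: 13.0
```

Request:
play_rows(travel=[[0.001,0,0],[0.001,0,0],[0.0005,0,0],[0,0,0]], rotation=[[0,0,0],[0,0,0],[0,0,0],[0,0,0]], grip=[0,0,0,0])

```text
clock: 17.15
position: [588.1, 34.7, 95.2]
ee_rot: [1.0, 0.004, -0.0, 0.0]
contact_force: [-0.6, 0.2, -2.4]
gripper_width: 13.1
```

Request:
play_rows(travel=[[0.001,0,0],[0.001,0,0],[0,0,0]], rotation=[[0,0,0],[0,0,0],[0,0,0]], grip=[0,0,0])

```text
clock: 17.4
position: [588.3, 34.5, 94.7]
ee_rot: [1.0, 0.003, -0.002, 0.0]
contact_force: [-5.6, 1.5, -1.4]
gripper_width: 13.0
```

Request:
play_rows(travel=[[0.001,0,0],[0.001,0,0],[0,0,0]], rotation=[[0,0,0],[0,0,0],[0,0,0]], grip=[0,0,0])

```text
clock: 17.65
position: [588.3, 34.3, 94.3]
ee_rot: [1.0, 0.003, -0.005, 0.0]
contact_force: [-9.4, 1.6, 0.8]
gripper_width: 13.3
```

Contact at the expected faces, so the claws are in. I'll ease the push and lower onto the roller.

Request:
play_rows(travel=[[-0.001,0,0],[-0.001,0,0.002],[0,0,0.002],[0,0,0.002],[0,0,0.001],[0,0,0]], rotation=[[0,0,0],[0,0,0],[0,0,0],[0,0,0],[0,0,0],[0,0,0]], grip=[0,0,0,0,0,0])

```text
clock: 18.15
position: [588.3, 34.2, 87.7]
ee_rot: [1.0, 0.003, -0.002, 0.0]
contact_force: [-4.8, -0.0, -1.4]
gripper_width: 13.0
```

Request:
play_rows(travel=[[0,0,0.001],[0,0,0.001],[0,0,0.001],[0,0,0]], rotation=[[0,0,0],[0,0,0],[0,0,0],[0,0,0]], grip=[0,0,0,0])

```text
clock: 18.48
position: [588.3, 34.2, 84.8]
ee_rot: [1.0, 0.003, -0.002, 0.0]
contact_force: [-4.5, -0.5, -1.0]
gripper_width: 12.9
```

Request:
play_rows(travel=[[0,0,0.001],[0,0,0.001],[0,0,0.001],[0,0,0]], rotation=[[0,0,0],[0,0,0],[0,0,0],[0,0,0]], grip=[0,0,0,0])

```text
clock: 18.82
position: [588.2, 34.2, 83.2]
ee_rot: [1.0, 0.003, -0.002, 0.001]
contact_force: [-9.1, 0.7, 5.4]
gripper_width: 13.1
```

Request:
play_rows(travel=[[0,0,0.001],[0,0,0.001],[0,0,0]], rotation=[[0,0,0],[0,0,0],[0,0,0]], grip=[0,0,0])

```text
clock: 19.07
position: [587.9, 34.2, 81.1]
ee_rot: [1.0, 0.003, -0.002, 0.001]
contact_force: [-9.4, 1.7, 6.5]
gripper_width: 13.1
```

Request:
play_rows(travel=[[0,0,0],[0,0,0],[0,0,0],[0,0,0],[0,0,0],[0,0,0]], rotation=[[0,0,0],[0,0,0],[0,0,0],[0,0,0],[0,0,0],[0,0,0]], grip=[0.3,0.5,0.6,0.6,0.6,0.6])

```text
clock: 19.57
position: [590.7, 34.8, 80.4]
ee_rot: [1.0, 0.004, 0.0, -0.0]
contact_force: [0.6, -0.1, 0.2]
gripper_width: 51.1
```

Request:
play_rows(travel=[[0,0,-0.005],[0,0,-0.01],[0,0,-0.02],[0,0,-0.025],[0,0,-0.025],[0,0,-0.015],[0,0,0],[0,0,0],[0,0,0],[0,0,0]], rotation=[[0,0,0],[0,0,0],[0,0,0],[0,0,0],[0,0,0],[0,0,0],[0,0,0],[0,0,0],[0,0,0],[0,0,0]], grip=[0.6,0.6,0.6,0.6,0.6,0.6,0,0,0,0])

```text
clock: 20.4
position: [589.6, 34.6, 179.2]
ee_rot: [1.0, 0.004, -0.001, 0.0]
contact_force: [-0.1, 0.1, 0.5]
gripper_width: 2.9
```

Run:
```python
from st import *
st([652,34.5,165],0.006)
b=grab('scene')['image']
cv2.imwrite('pics/s4.png',cv2.resize(b[150:300,220:390],None,fx=4,fy=4,interpolation=cv2.INTER_CUBIC))
```

```text
t 20.4 pos [589.6  34.6 179.2] yaw 0.007 zaxis [-2.3e-03 -5.0e-04 -1.0e+00] F [-0.1  0.1  0.5] T [-0.06 -0.03 -0.04] w 2.9
tool delta [62.4  0.5 14. ]
rot z 0.001
```

View pics/s4.png

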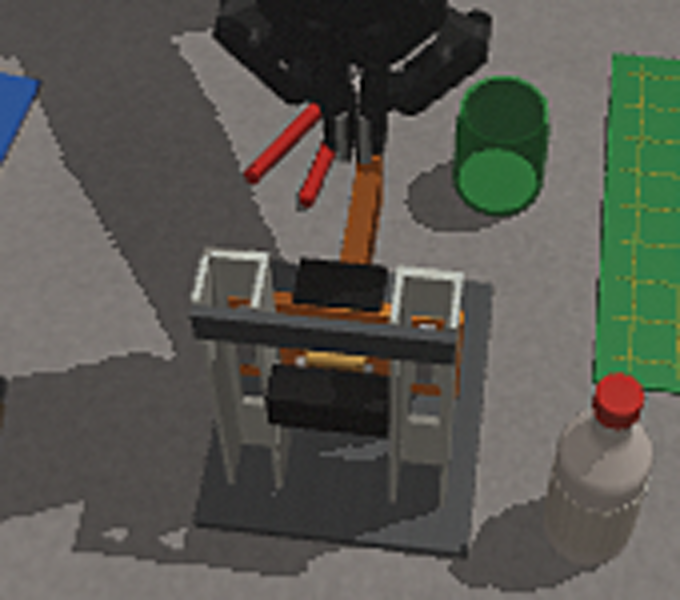

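The bracket hangs hooked and level, plate against both uprights, pad at (341,283). Next, shut fingers go over the pad to press it.

Request:
play_rows(travel=[[0.01,0,0],[0.018,0,0],[0.018,0,0],[0.012,0,0],[0.004,0,0.005],[0,0,0.01],[0,0,0.008],[0,0,0.003],[0,0,0]], rotation=[[0,0,0],[0,0,0],[0,0,0],[0,0,0],[0,0,0],[0,0,0],[0,0,0],[0,0,0],[0,0,0]], grip=[0,0,0,0,0,0,0,0,0])

```text
clock: 21.2
position: [650.7, 35.0, 152.4]
ee_rot: [1.0, 0.004, -0.002, 0.0]
contact_force: [0.3, 0.2, 0.2]
gripper_width: -0.1
```

Request:
play_rows(travel=[[0,0,0.002],[0,0,0.002],[0,0,0.002],[0,0,0]], rotation=[[0,0,0],[0,0,0],[0,0,0],[0,0,0]], grip=[0,0,0,0])

```text
clock: 21.53
position: [652.4, 35.3, 150.2]
ee_rot: [1.0, 0.004, 0.001, 0.0]
contact_force: [-2.3, 0.5, 5.4]
gripper_width: 0.1
```

Request:
play_rows(travel=[[0,0,0.0015],[0,0,0.0015],[0,0,0.0015],[0,0,0]], rotation=[[0,0,0],[0,0,0],[0,0,0],[0,0,0]], grip=[0,0,0,0])

```text
clock: 21.87
position: [652.6, 35.2, 146.7]
ee_rot: [1.0, 0.004, 0.001, 0.0]
contact_force: [-3.3, 0.3, 7.8]
gripper_width: -0.1
```

Request:
play_rows(travel=[[0,0,0.0015],[0,0,0.0015],[0,0,0.0015],[0,0,0]], rotation=[[0,0,0],[0,0,0],[0,0,0],[0,0,0]], grip=[0,0,0,0])

```text
clock: 22.2
position: [652.1, 35.2, 139.0]
ee_rot: [1.0, 0.004, -0.0, -0.0]
contact_force: [-0.1, -1.0, -0.8]
gripper_width: 0.5
```

Request:
play_rows(travel=[[0,0,0.001],[0,0,0.001],[0,0,0.001],[0,0,0]], rotation=[[0,0,0],[0,0,0],[0,0,0],[0,0,0]], grip=[0,0,0,0])

```text
clock: 22.53
position: [652.3, 35.2, 138.5]
ee_rot: [1.0, 0.004, 0.0, 0.0]
contact_force: [-4.2, 1.0, 10.3]
gripper_width: 0.3
```

It snapped through and bottoms at pad height 138.5 mm (139 expected). One firmer push, then retreat and check.

Request:
play_rows(travel=[[0,0,0.0015],[0,0,0.0015],[0,0,0]], rotation=[[0,0,0],[0,0,0],[0,0,0]], grip=[0,0,0])

```text
clock: 22.78
position: [652.3, 35.2, 138.3]
ee_rot: [1.0, 0.004, 0.001, 0.001]
contact_force: [-9.2, 1.0, 19.9]
gripper_width: -0.2
```

Request:
play_rows(travel=[[0,0,-0.006],[0,0,-0.015],[0,0,-0.03],[0,0,-0.03],[-0.02,0,-0.02],[-0.035,0,0],[-0.035,0,0],[-0.035,0,0],[-0.035,0,0],[-0.03,0,0],[-0.02,0,0],[0,0,0]], rotation=[[0,0,0],[0,0,0],[0,0,0],[0,0,0],[0,0,0],[0,0,0],[0,0,0],[0,0,0],[0,0,0],[0,0,0],[0,0,0],[0,0,0]], grip=[0,0,0,0,0,0,0,0,0,0,0,0])

```text
clock: 23.78
position: [438.7, 33.1, 234.3]
ee_rot: [1.0, 0.004, -0.001, -0.0]
contact_force: [0.7, -0.1, 0.7]
gripper_width: -0.2
```

Run:
```python
from st import *
st()
a=grab('top'); b=grab('scene')['image']
c=np.zeros((600,800,3),np.uint8)
A=cv2.resize(a['image'][130:280,240:480],None,fx=3.3,fy=3.3,interpolation=cv2.INTER_CUBIC)[:300,:790]
B=cv2.resize(b[150:300,150:390],None,fx=3.3,fy=3.3,interpolation=cv2.INTER_CUBIC)[:300+150,:790]
c=np.vstack([B[100:400],A]); cv2.imwrite('pics/f.png',c)
C=cloud(a);C[a['depth']==0]=np.nan; z=C[...,2]
for n,(u0,u1,v0,v1,lo,hi) in dict(jar=(400,490,195,290,25,95),bottle=(245,275,140,170,100,160),pliers=(315,360,230,295,5,30),pin=(380,405,130,182,5,30)).items():
    Q=C[v0:v1,u0:u1].reshape(-1,3); Q=Q[(Q[:,2]>lo)&(Q[:,2]<hi)]; print(n,Q.min(0).round(1),Q.max(0).round(1))
S,V=cv2.split(cv2.cvtColor(a['image'],cv2.COLOR_BGR2HSV))[1:]
w=np.zeros(z.shape,bool); w[150:195,285:345]=1
m=w&(V<70)&(z>125)&(z<150); print('pad',m.sum(),np.nanmedian(C[m],0),C[m].min(0),C[m].max(0))
```

```text
t 23.78 pos [438.7  33.1 234.3] yaw 0.0078 zaxis [-1.e-03  7.e-04 -1.e+00] F [ 0.7 -0.1  0.7] T [ 0.03 -0.01 -0.02] w -0.2
jar [ 450.6 -306.6   25. ] [ 504.7 -250.3   85.6]
bottle [677.4 152.4 100.1] [712.5 191.4 154.5]
pliers [350.8 -53.7   5.1] [511.2  15.6  14.1]
pin [ 649.3 -192.2    5.1] [ 765.1 -130.8   17.9]
pad 262 [655.49176799  35.05293743 136.56205852] [639.19994612   6.96694025 125.02174553] [694.61734789  63.88886435 142.06807063]
```

View pics/f.png

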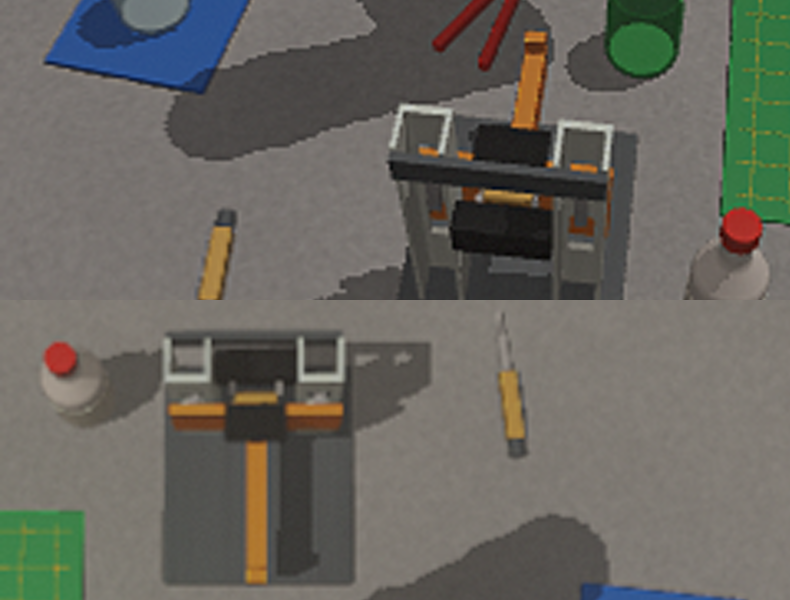

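The final picture shows the bracket square and level against both uprights, with its pad at (255,418) and bar tip at (256,577) in the lower half. The jar stands on the tile at (155,5) in the upper half, and the bystanders are in place. Handing in.

```bash
python3 -c "
from bench import workorder; print(workorder.job_done())"
```

```text
the job is handed in; nothing more can be done
None
```

I carried out both steps and handed the job in at about 24 s of the 64 s allowed. It returned no verdict.

- **Jar:** It stands upright on the blue tile, about 1 mm from its centre. It was set down with roughly 3 N and let go.
- **Bracket:** Both claws are hooked in the upper slots, and I pressed the bracket down on its thumb pad with shut fingers. The force peaked at about 8 N in the readings, dropped as it snapped under the catch, then rose to 20 N against a hard stop. The pad was then at 138.3 mm, against 139 mm expected at home.
- **Last pictures:** The bracket is level, square and flat against the uprights, centred sideways to within about 1 mm. The pliers, pin vice and bottle show no visible movement, and the gripper is well clear of everything.
- **Disagreements:**
  - The camera's depth put the pad at 136.6 mm. It had also read 1 to 3.5 mm low on surfaces of known height, so I trusted the contact height.
  - The finger opening on the jar read 55 mm instead of 58 mm, with no visible effect.

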